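Scrape the clay offcuts off the ware board

ROBOT

A 7-joint arm with a two-finger parallel gripper is mounted at the origin on the work surface. World frame = base frame: x ahead of the robot, y to its left, z up, the work surface at z = 0. Lengths are in m, angles in rad, forces in N, time in s.
With the tool pointing down it reaches from about 0.425 to 1.025 m from the base axis. Payload 9.4 kg.
Tool frame: the origin (TCP) lies midway between the tips of the shut fingers; the grasp point (between the pads) lies 19 mm behind it; z points along the fingers, y is the line along which they close (so a half turn about z gives the same grasp; the last joint's range is limited). The gripper opens to 93 mm and grips with 3 to 60 N. Pads are 15 mm wide; open, the fingers measure 128 mm over their backs; the gripper's body (75 mm by 188 mm) begins 65 mm behind the grasp point.
Start: joints at [-1.319, 0.599, -0.003, 1.599, 0.002, 0.943, -0.08], TCP at [0.234, 0.686, 0.219] pointing down, gripper open.
Joint ranges: [-2.57, 2.57], [-0.35, 1.97], [-1.29, 1.29], [0.11, 2.56], [-1.05, 4.19], [0.11, 1.86], [-2.63, 2.63]. Speed limits (rad/s): [2.22, 2.22, 3.01, 3.01, 3.14, 3.14, 3.14].

INTERFACE

Orientations are given as a unit quaternion [w, x, y, z].
In Python, from bench import get_state, get_image, finish_job, spot_in, tip_of gives the robot as it stands. The module is installed in compiled form; this text tells all that it offers.
- The arm moves only by the tool play_rows, never from a script. Its argument "series" is a list of rows, each a list of 3 entries, a list of its own where there are three numbers: the turn, a rotation vector about the tool's x, y, z in degrees, then the shift along the tool's x, y, z in m, then the finger opening in m, from 0 to 0.093. In form: [[[ax, ay, az], [dx, dy, dz], grip], ...]. A call has 1 to 20 rows; each row shifts and turns the commanded pose from where the row before left it, along the tool's axes as they then stand; what a row does not reach is not made up. A row lasts 1/8 s, in which the tool goes at most 62.5 mm and 10.7 degrees, less where a joint would pass 70% of its speed; a pose out of reach is approached as far as the arm can. A call with a gripper value outside its range is refused whole. The fingers move at their own pace and stop on an object; "squeeze" is the grip in N (left out, the last holds). Time passes only in rows, so rows that do not move let the fingers close. It gives the time, the measured TCP pose, the force, the opening and the grip force at its end, in the units of the state.
- get_state(): the state, without advancing time (a new reading comes with each control period).
- get_image(name): name is "scene" or "side" or "wrist"; returns a dict with "img" (384x512x3 uint8, red, green, blue), "mtx" (3x3 intrinsics, pixels), "eye" and "attitude" of the camera in the world. Camera axes: x right, y down, z forward; pixel columns grow to the right and rows downward; lengths in m; the calibration is good to about 2 mm. The wrist camera is an equidistant fisheye: a pixel r from the principal point sees the ray r / f radians off the axis. A picture is of the moment at which its call begins. There is no depth.
- finish_job(): hands the job in; it is judged then, once.
Trained networks look in the newest picture that a camera, given by its name, has taken for a name from the list of things; names that differ only in an ending like _2 or _b are one class to them, and where a whole thing is asked for, a point or a joint stands for the part that bears it (a point fixed in the world has none). Each returns a list of dicts, best first, with "confidence" (0 to 1); they miss things now and then, are a little off and sometimes report something else, mostly with a low value. They report only what shows in the picture. A call takes as long as a camera call. They do not tell look-alikes from the thing itself.
- spot_in(camera, label): "box" ([left, top, right, bottom] in pixels, round what is visible of it).
- tip_of(camera, label): "pixel" ([column, row] in pixels: a listed point, or the origin of a listed thing).
The state is a dict: "t": time; "qpos": joint angles; "joint_velocities": joint speeds; "joint_torque": joint torques, N m; "tool_pos": TCP position; "tcp_rot": TCP orientation; "ft_force": force on the tool from outside, world axes, zero at the start; "moment": the same for the moment, N m; "finger_gap": finger opening in m; "grip_force": force on a finger pad.
Only numpy, scipy, OpenCV 4.12 (cv2) and the standard library are available. Lean on these libraries where they do the work, as an engineer would, in place of code of your own. Each camera call takes 0.05 s, during which the arm holds its last target. There are 200 camera calls.

TASK

Lift the clay beaker off the ware board and stand it on the plaster drying bat, then take the wooden scraper block and, working from the bat-side edge of the board across to the tray-side edge, wipe all four clay offcuts over into the scrap tray, keeping the block's underside pressed lightly on the board all the way. Touch the offcuts only with the scraper, do not bear down hard on the board, and leave the cup and the vase alone. Finally stand the scraper back upright on the bench where it stood.

Things in the scene. Friction and masses are not known exactly. Their poses are not given: they have to be found in the camera images.
- wheel: metal wheel head (disc 190 mm across) with a square wooden board 240 x 240 x 16 mm, both fixed; board centred on it, edges along this frame's x and y. Origin on the bench under the centre, z up. The board lies on uneven clay packing: its top's centre is 55 to 60 mm above the origin and slopes along y by up to 1.7 degrees either way, unknown: feel for it. Tray and bat lie along its +y and -y sides
- tray: open plastic scrap tray 220 (x) x 130 (y) x 34 mm high, walls and floor 4 mm, fixed on the bench along one side of the board (+y or -y of wheel, it changes), its near rim 10 mm under the board's edge. Origin at the centre of its underside; same yaw as the board
- bat: white plaster drying bat, slab 160 (x) x 130 (y) x 18 mm, fixed on the bench along the board's other side, away from the tray, its near edge 10 mm under the board's edge. Origin at the centre of its underside; same yaw as the board
- beaker: unfired clay beaker, round and open at the top, 62 to 66 mm outer diameter, 95 mm tall, wall 5 mm, standing on the board among the offcuts; origin at the centre of its underside, z up
- scraper: wooden scraper block standing on its foot on the bench, to the left. Foot 170 (x) x 28 (y) x 26 mm high, its flat underside does the scraping; above it a grip bar 80 (x) x 22 (y) mm from 26 to 72 mm height. Origin at the centre of the underside; x along its length, z up
- chip0: dry clay offcut, flat bar 66 x 26 x 8 mm, lying on the board; origin at the centre of its underside, x along its length, z up
- chip1: dry clay offcut, flat bar 62 x 30 x 8 mm, lying on the board; origin at the centre of its underside, x along its length, z up
- chip2: dry clay offcut, flat bar 64 x 24 x 8 mm, lying on the board; origin at the centre of its underside, x along its length, z up
- chip3: dry clay offcut, flat bar 60 x 28 x 8 mm, lying on the board; origin at the centre of its underside, x along its length, z up
- cup: bystander: clear plastic cup, 84 mm rim, 120 mm tall, origin at the centre of its underside
- vase: bystander: blue bottle vase, 90 mm wide, 150 mm tall, origin at the centre of its underside
Things that resemble listed ones, but are neither listed nor needed, are in the scene too. Leave any pink or red look-alike of the chip0 alone.

How it is judged:
By the outcome, as a careful person would: the job done as asked, in the order asked, and still so for the second after the job is handed in, with the robot touching nothing.
It also fails if it takes over 67 s, if anything falls off the work surface, if the arm or the gripper's body presses on something with over 40 N, if the wrist force passes 120 N, or if a joint passes its speed limit or range.

## Working session

There is one attempt and no reset: what is moved stays moved. The work goes in short steps, Python scripts to look and compute and a tool call to move; the robot and the scene stay as the last step left them, time stands still between calls to the robot, and variables do not carry over. Pictures are saved under pics/ and viewed, at most 10 in all, crops included, and the job is handed in when it is done.

Besides the shell and the picture viewer there is one more tool, called after "Call:" as name(argument=value, ...), one argument or row to a line, values as JSON. play_rows: Moves the arm, as the interface text tells. Its arguments: {"type":"object","properties":{"series":{"type":"array"},"squeeze":{"type":"number"}},"required":["series"]}

```bash
mkdir -p pics
cat > h.py <<'E'
import numpy as np, cv2
from bench import *
from scipy.spatial.transform import Rotation as R
def rot(a):
    a=np.array(a,float)
    return a if a.shape==(3,3) else R.from_quat(a,scalar_first=True).as_matrix()
def ray(im,px,fish=False):
    K=np.array(im['mtx']);u=(px[0]-K[0,2])/K[0,0];v=(px[1]-K[1,2])/K[1,1]
    if fish:
        r=np.hypot(u,v);d=np.array([u/r*np.sin(r),v/r*np.sin(r),np.cos(r)]) if r>1e-9 else np.array([0,0,1.])
    else: d=np.array([u,v,1.])
    return np.array(im['eye'],float),rot(im['attitude'])@d
def onz(im,px,z,fish=False):
    e,d=ray(im,px,fish);return e+d*(z-e[2])/d[2]
def proj(im,p,fish=False):
    K=np.array(im['mtx']);c=rot(im['attitude']).T@(np.array(p,float)-np.array(im['eye']))
    if fish:
        r=np.hypot(c[0],c[1]);th=np.arctan2(r,c[2]);x,y=c[0]/r*th,c[1]/r*th
    else: x,y=c[0]/c[2],c[1]/c[2]
    return np.array([K[0,0]*x+K[0,2],K[1,1]*y+K[1,2]])
def save(im,n): cv2.imwrite('pics/'+n,cv2.cvtColor(im['img'],cv2.COLOR_RGB2BGR))
E
python3 - <<'E'
from h import *
np.set_printoptions(precision=3,suppress=True)
s=get_state();print({k:np.round(v,3).tolist() for k,v in s.items()})
Z=dict(wheel=0,tray=0,bat=0,beaker=.058,scraper=0,chip0=.058,chip1=.058,chip2=.058,chip3=.058,cup=0,vase=0)
for c in ['scene','side']:
    im=get_image(c);save(im,c+'0.png');print(c,im['eye'],im['attitude'])
    for l in Z:
        for d in tip_of(c,l)[:3]: print(l,np.round(d['pixel']),round(d['confidence'],2),onz(im,d['pixel'],Z[l])[:2])
E
```

```text
{'t': 0.0, 'qpos': [-1.319, 0.6, -0.003, 1.6, 0.002, 0.943, -0.08], 'joint_velocities': [-0.001, 0.001, -0.0, -0.0, -0.001, -0.001, -0.0], 'joint_torque': [-0.001, -76.506, 1.498, -25.236, -0.052, 0.017, 0.0], 'tool_pos': [0.234, 0.686, 0.218], 'tcp_rot': [-0.0, 0.164, 0.987, -0.001], 'ft_force': [-0.652, -1.06, -0.067], 'moment': [-0.007, -0.03, -0.014], 'grip_force': 0.0, 'finger_gap': 0.093}
scene [1.261 0.291 1.046] [-0.155  0.496  0.811 -0.269]
wheel [272. 184.] 0.84 [ 0.568 -0.06 ]
tray [218. 161.] 0.68 [ 0.565 -0.232]
bat [335. 203.] 0.81 [0.552 0.116]
bat [215. 162.] 0.43 [ 0.571 -0.237]
bat [173. 118.] 0.35 [ 0.483 -0.436]
beaker [272. 166.] 0.88 [ 0.557 -0.066]
scraper [427. 222.] 0.98 [0.5   0.346]
chip0 [214. 265.] 0.87 [ 0.873 -0.053]
chip0 [263. 248.] 0.84 [0.783 0.026]
chip0 [244. 177.] 0.82 [ 0.621 -0.114]
chip1 [214. 265.] 0.87 [ 0.873 -0.053]
chip1 [263. 248.] 0.84 [0.783 0.026]
chip1 [244. 177.] 0.82 [ 0.621 -0.114]
chip2 [214. 265.] 0.87 [ 0.873 -0.053]
chip2 [263. 248.] 0.84 [0.783 0.026]
chip2 [244. 177.] 0.82 [ 0.621 -0.114]
chip3 [214. 265.] 0.87 [ 0.873 -0.05
[... 202 characters left out ...]
-0.319]
wheel [272. 229.] 0.75 [ 0.569 -0.058]
tray [302. 195.] 0.92 [ 0.58  -0.246]
beaker [275. 216.] 0.76 [ 0.571 -0.073]
scraper [206. 332.] 0.84 [0.486 0.355]
chip0 [295. 218.] 0.74 [ 0.512 -0.105]
chip0 [248. 217.] 0.7 [ 0.634 -0.012]
chip0 [280. 232.] 0.63 [ 0.513 -0.03 ]
chip1 [295. 218.] 0.74 [ 0.512 -0.105]
chip1 [248. 217.] 0.7 [ 0.634 -0.012]
chip1 [280. 232.] 0.63 [ 0.513 -0.03 ]
chip2 [295. 218.] 0.74 [ 0.512 -0.105]
chip2 [248. 217.] 0.7 [ 0.634 -0.012]
chip2 [280. 232.] 0.63 [ 0.513 -0.03 ]
chip3 [295. 218.] 0.74 [ 0.512 -0.105]
chip3 [248. 217.] 0.7 [ 0.634 -0.012]
chip3 [280. 232.] 0.63 [ 0.513 -0.03 ]
cup [172. 270.] 0.59 [0.713 0.272]
vase [353. 180.] 0.55 [ 0.476 -0.423]
```

Run:
```python
import cv2
for c,(x0,y0) in dict(scene=(130,90),side=(130,140)).items():
    a=cv2.imread(f'pics/{c}0.png')[y0:y0+215,x0:x0+320]; cv2.imwrite(f'pics/{c}0c.png',cv2.resize(a,None,fx=2.5,fy=2.5,interpolation=cv2.INTER_CUBIC))
```

```text
(no output)
```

View pics/scene0c.png

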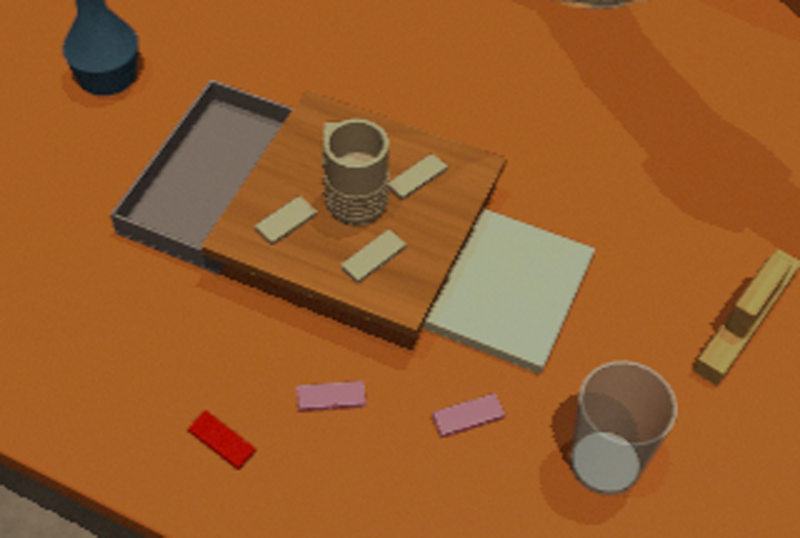

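View pics/side0c.png

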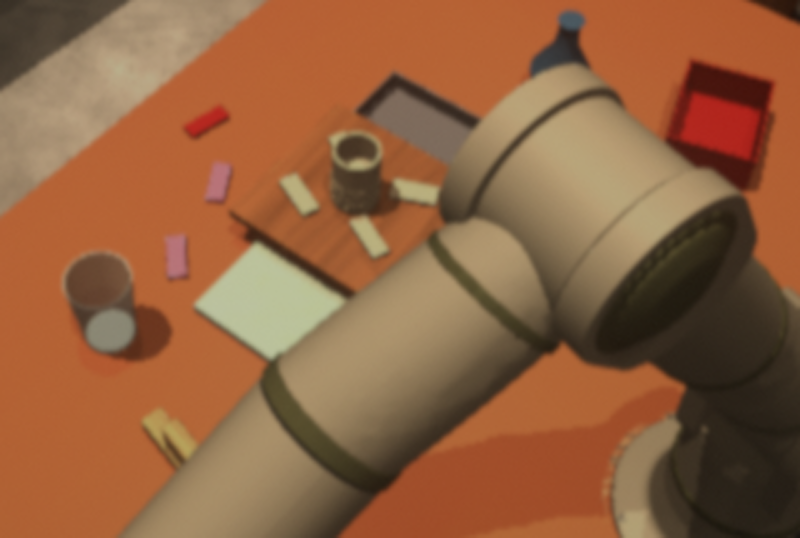

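The scene crop shows the board in the middle, with the tray on its -y side (crop 215,170) and the bat on its +y side (crop 515,285). The beaker is at crop (356,170). There are pale offcuts at (285,220), (375,255) and (418,175), and a corner of a fourth behind the beaker at (328,130). The pink and red bars lying on the bench at (330,395), (470,413) and (222,438) are look-alikes, so I'll leave them. The scraper is at (750,310), the cup at (620,430) and the vase at (100,50).

Run:
```python
from h import *
np.set_printoptions(precision=4,suppress=True)
im=get_image('scene')
f=lambda x,y:(130+x/2.5,90+y/2.5)
def S(name,pts,z):
    for p in pts: print(name,p,onz(im,f(*p),z)[:2])
S('board',[(505,158),(415,333),(205,250),(305,95)],.058)
S('bat',[(594,249),(541,368),(430,325)],.018)
S('tray',[(212,82),(113,215)],.034)
S('chips',[(256,220),(300,199),(316,216),(272,241)],.066)
S('chips',[(342,263),(391,232),(406,244),(358,279)],.066)
S('chips',[(389,184),(434,155),(446,169),(404,196)],.066)
S('chipb',[(325,123)],.066)
S('beakrim',[(356,118),(325,141),(388,141),(356,163)],.153)
S('foot',[(694,366),(714,381),(798,262)],.0)
S('foottop',[(698,352),(718,367)],.026)
S('bartop',[(728,320),(750,333),(778,252),(797,262)],.072)
w=get_image('wrist');save(w,'w0.png');print(w['mtx'],w['eye'],rot(w['attitude']))
```

```text
board (505, 158) [0.4437 0.0574]
board (415, 333) [0.6864 0.065 ]
board (205, 250) [ 0.693  -0.1671]
board (305, 95) [ 0.4587 -0.1775]
bat (594, 249) [0.4843 0.1794]
bat (541, 368) [0.6439 0.1831]
bat (430, 325) [0.6478 0.0653]
tray (212, 82) [ 0.4693 -0.2949]
tray (113, 215) [ 0.684  -0.2895]
chips (256, 220) [ 0.6414 -0.1362]
chips (300, 199) [ 0.597  -0.1089]
chips (316, 216) [ 0.6092 -0.0837]
chips (272, 241) [ 0.6574 -0.1085]
chips (342, 263) [ 0.6497 -0.0329]
chips (391, 232) [ 0.593  -0.0061]
chips (406, 244) [0.5997 0.014 ]
chips (358, 279) [ 0.6598 -0.0099]
chips (389, 184) [ 0.5375 -0.0352]
chips (434, 155) [ 0.4803 -0.0097]
chips (446, 169) [0.4922 0.0097]
chips (404, 196) [ 0.5449 -0.0143]
chipb (325, 123) [ 0.492  -0.1346]
beakrim (356, 118) [ 0.5405 -0.0723]
beakrim (325, 141) [ 0.5812 -0.0859]
beakrim (388, 141) [ 0.5535 -0.0307]
beakrim (356, 163) [ 0.5926 -0.0461]
foot (694, 366) [0.5621 0.3161]
foot (714, 381) [0.5697 0.3388]
foot (798, 262) [0.3899 0.3752]
foottop (698, 352) [0.5624 0.3141]
foottop (718, 367) [0.57   0.3365]
bartop (728, 320) [0.5467 0.3278]
bartop (750, 333) [0.5516 0.3504]
bartop (778, 252) [0.4467 0.3487]
bartop (797, 262) [0.4503 0.3685]
[[297.3186   0.     262.9765]
 [  0.     297.3186 195.1433]
 [  0.       0.       1.    ]] [0.1664 0.7099 0.3848] [[ 0.3211  0.9139  0.2485]
 [ 0.947  -0.31   -0.084 ]
 [ 0.0003  0.2623 -0.965 ]]
```

Call:
play_rows(
  series=[
    [[0,0,-6.8],[0,0,-0.027],0.093],
    [[0,0,-6.8],[0,0,-0.027],0.093],
    [[0,0,-6.8],[0,0,-0.027],0.093],
    [[0,0,0],[-0.0195,-0.0472,0],0.093],
    [[0,0,0],[-0.0195,-0.0472,0],0.093],
    [[0,0,0],[-0.0195,-0.0472,0],0.093],
    [[0,0,0],[-0.0195,-0.0472,0],0.093],
    [[0,0,0],[-0.0195,-0.0472,0],0.093],
    [[0,0,0],[-0.0195,-0.0472,0],0.093],
    [[0,0,0],[-0.0195,-0.0472,0],0.093],
    [[0,0,0],[-0.0195,-0.0472,0],0.093],
    [[0,0,0],[-0.0195,-0.0472,0],0.093],
    [[0,0,0],[-0.0195,-0.0472,0],0.093],
    [[0,0,0],[-0.0195,-0.0472,0],0.093],
    [[0,0,0],[-0.0195,-0.0472,0],0.093],
    [[0,0,0],[-0.0195,-0.0472,0],0.093],
    [[0,0,0],[-0.0195,-0.0472,0],0.093],
    [[0,0,0],[-0.0195,-0.0472,0],0.093],
    [[0,0,0],[-0.0195,-0.0472,0],0.093],
  ],
)

```text
t: 3.68
tool_pos: [0.5672, -0.0618, 0.2999]
tcp_rot: [0.0, -0.014, 1.0, 0.0]
ft_force: [-0.1, 0.4, -0.5]
finger_gap: 0.0929
grip_force: 0.0
```

Run:
```python
from h import *
np.set_printoptions(precision=4,suppress=True)
s=get_state();print(s['t'],s['tool_pos'],R.from_quat(s['tcp_rot'],scalar_first=True).as_matrix(),s['ft_force'],s['qpos'])
im=get_image('wrist')
cv2.imwrite('pics/w1.png',cv2.resize(cv2.cvtColor(im['img'],cv2.COLOR_RGB2BGR),(800,600),interpolation=cv2.INTER_CUBIC))
Z=dict(beaker=.058,chip0=.062,bat=0,wheel=0,tray=0)
for l in Z:
    for d in tip_of('wrist',l)[:4]: print(l,np.round(d['pixel']),round(d['confidence'],2),onz(im,d['pixel'],Z[l],True)[:2])
for c in ['scene','side']:
    j=get_image(c)
    for l in ['beaker','scraper','bat','wheel']:
        for d in tip_of(c,l)[:1]: print(c,l,np.round(d['pixel']),round(d['confidence'],2),onz(j,d['pixel'],Z.get(l,0))[:2])
```

```text
3.675 [ 0.5672 -0.0618  0.2999] [[-0.9996 -0.0274  0.0006]
 [-0.0274  0.9996  0.0001]
 [-0.0006  0.0001 -1.    ]] [-0.0912  0.4001 -0.464 ] [-0.0975  0.3272  0.1433  1.8709 -0.0568  0.9468  1.6697]
beaker [266. 166.] 0.67 [ 0.5648 -0.057 ]
beaker [230. 210.] 0.27 [ 0.6305 -0.108 ]
chip0 [299. 268.] 0.95 [ 0.7215 -0.0008]
chip0 [298. 208.] 0.92 [ 0.6236 -0.0098]
chip0 [301. 131.] 0.7 [ 0.5136 -0.0115]
chip0 [261. 309.] 0.68 [ 0.8018 -0.0582]
bat [372. 162.] 0.73 [0.5604 0.1201]
bat [298. 211.] 0.52 [ 0.6478 -0.0015]
wheel [265. 164.] 0.73 [ 0.5709 -0.0576]
tray [158. 163.] 0.56 [ 0.5722 -0.2336]
scene beaker [271. 169.] 0.84 [ 0.5665 -0.0639]
scene scraper [427. 220.] 0.91 [0.4942 0.3446]
scene bat [332. 207.] 0.83 [0.5647 0.1127]
scene wheel [267. 183.] 0.91 [ 0.5713 -0.0731]
side beaker [273. 216.] 0.62 [ 0.5729 -0.0695]
side bat [239. 262.] 0.65 [0.5673 0.1133]
side wheel [270. 228.] 0.71 [ 0.5761 -0.0569]
```

View pics/w1.png

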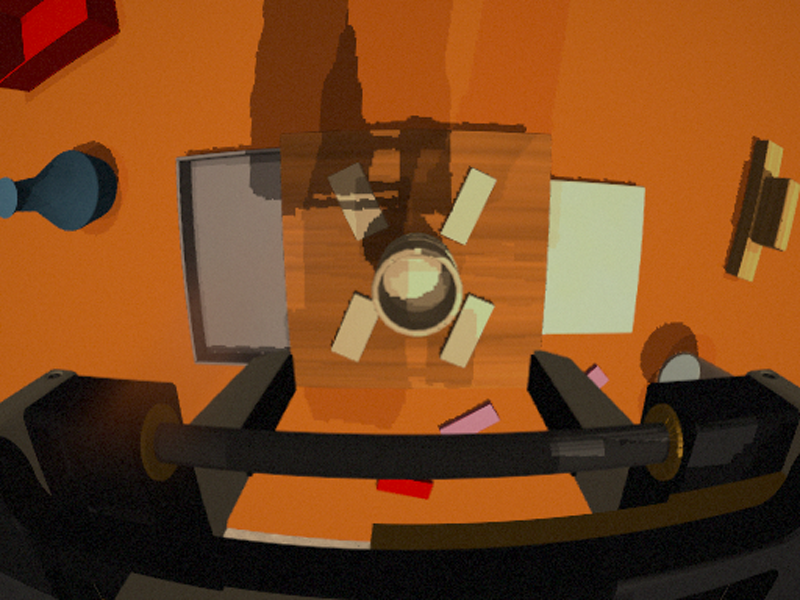

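The wrist view shows the rim circle centred at about (417,291), with all four pale offcuts around it. The tray is on the left, the bat on the right, and the scraper at (760,210). The only other beaker candidate was a 0.27 hit on an offcut, and the cup and vase are clearly different shapes.

Run:
```python
from h import *
np.set_printoptions(precision=4,suppress=True)
im=get_image('wrist')
def S(n,pts,z):
    for p in pts: print(n,p,onz(im,(p[0]*.64,p[1]*.64),z,True)[:2])
S('rim',[(372,292),(462,292),(417,250),(417,336)],.153)
S('board',[(281,132),(552,134),(526,389)],.058)
S('bat',[(552,180),(645,187),(632,332)],.018)
S('tray',[(177,158),(194,364)],.034)
S('c00',[(329,178),(356,163),(388,228),(362,240)],.066)
S('c01',[(470,168),(496,180),(465,244),(441,234)],.066)
S('c10',[(356,293),(378,300),(357,361),(331,349)],.066)
S('c11',[(470,295),(494,304),(463,366),(440,357)],.066)
S('foottop',[(757,136),(726,272),(751,279)],.026)
S('bartop',[(771,176),(757,244),(786,249)],.072)
```

```text
rim (372, 292) [ 0.5715 -0.0865]
rim (462, 292) [ 0.5696 -0.0239]
rim (417, 250) [ 0.5412 -0.0562]
rim (417, 336) [ 0.6028 -0.0542]
board (281, 132) [ 0.4507 -0.178 ]
board (552, 134) [0.4447 0.0624]
board (526, 389) [0.6887 0.058 ]
bat (552, 180) [0.4856 0.0766]
bat (645, 187) [0.4825 0.1816]
bat (632, 332) [0.6405 0.1865]
tray (177, 158) [ 0.4673 -0.296 ]
tray (194, 364) [ 0.6858 -0.2919]
c00 (329, 178) [ 0.4928 -0.1321]
c00 (356, 163) [ 0.4798 -0.1089]
c00 (388, 228) [ 0.5356 -0.0802]
c00 (362, 240) [ 0.5465 -0.1026]
c01 (470, 168) [ 0.4812 -0.0116]
c01 (496, 180) [0.4903 0.0114]
c01 (465, 244) [ 0.5474 -0.0131]
c01 (441, 234) [ 0.5394 -0.0343]
c10 (356, 293) [ 0.5941 -0.1076]
c10 (378, 300) [ 0.6    -0.0879]
c10 (357, 361) [ 0.6592 -0.1071]
c10 (331, 349) [ 0.6482 -0.1313]
c11 (470, 295) [ 0.5929 -0.0061]
c11 (494, 304) [0.6006 0.0164]
c11 (463, 366) [ 0.6614 -0.0081]
c11 (440, 357) [ 0.6528 -0.0301]
foottop (757, 136) [0.4029 0.3314]
foottop (726, 272) [0.565  0.3005]
foottop (751, 279) [0.5709 0.3435]
bartop (771, 176) [0.451  0.3145]
bartop (757, 244) [0.5251 0.3026]
bartop (786, 249) [0.5263 0.3514]
```

Call:
play_rows(
  series=[
    [[0,0,0],[-0.003,0.006,0.02],0.093],
    [[0,0,0],[0,0,0.03],0.093],
    [[0,0,0],[0,0,0.03],0.093],
    [[0,0,0],[0,0,0.03],0.093],
    [[0,0,0],[0,0,0.03],0.093],
    [[0,0,0],[0,0,0.03],0.093],
    [[0,0,0],[0,0,0.02],0.093],
    [[0,0,0],[0,0,0.01],0.093],
    [[0,0,0],[0,0,0],0.055],
    [[0,0,0],[0,0,0],0.055],
    [[0,0,0],[0,0,0],0.055],
    [[0,0,0],[0,0,0],0.055],
    [[0,0,0],[0,0,0],0.055],
    [[0,0,0],[0,0,0],0.055],
  ],
  squeeze=12,
)

```text
t: 6.28
tool_pos: [0.5699, -0.0546, 0.1003]
tcp_rot: [0.001, -0.013, 1.0, -0.0]
ft_force: [0.1, -2.5, 5.8]
finger_gap: 0.0644
grip_force: 12.0
```

Call:
play_rows(
  series=[
    [[0,0,0],[0,0,-0.01],0.055],
    [[0,0,0],[0,0,-0.02],0.055],
    [[0,0,0],[0,0,-0.02],0.055],
    [[0,0,0],[0,0.015,0],0.055],
    [[0,0,0],[0,0.03,0],0.055],
    [[0,0,0],[0,0.035,0],0.055],
    [[0,0,0],[0,0.035,0],0.055],
    [[0,0,0],[0,0.035,0],0.055],
    [[0,0,0],[0,0.03,0],0.055],
    [[0,0,0],[0,0.012,0],0.055],
    [[0,0,0],[0,0,0.02],0.055],
    [[0,0,0],[0,0,0.025],0.055],
    [[0,0,0],[0,0,0.02],0.055],
    [[0,0,0],[0,0,0.01],0.055],
    [[0,0,0],[0,0,0.004],0.055],
    [[0,0,0],[0,0,0],0.055],
  ],
)

```text
t: 8.28
tool_pos: [0.5643, 0.1376, 0.0708]
tcp_rot: [0.0, -0.014, 1.0, -0.0]
ft_force: [-0.8, 0.5, -2.2]
finger_gap: 0.0639
grip_force: 12.0
```

Call:
play_rows(
  series=[
    [[0,0,0],[0,0,0.005],0.055],
    [[0,0,0],[0,0,0.003],0.055],
    [[0,0,0],[0,0,0],0.055],
  ],
)

```text
t: 8.65
tool_pos: [0.5641, 0.1377, 0.0625]
tcp_rot: [-0.0, -0.014, 1.0, -0.0]
ft_force: [0.3, -0.8, -1.4]
finger_gap: 0.064
grip_force: 12.0
```

Call:
play_rows(
  series=[
    [[0,0,0],[0,0,0.0015],0.055],
    [[0,0,0],[0,0,0],0.055],
  ],
)

```text
t: 8.9
tool_pos: [0.5642, 0.1378, 0.0611]
tcp_rot: [0.0, -0.014, 1.0, 0.0]
ft_force: [0.4, -0.6, -2.4]
finger_gap: 0.0643
grip_force: 12.0
```

Call:
play_rows(
  series=[
    [[0,0,0],[0,0,0.0015],0.055],
    [[0,0,0],[0,0,0],0.055],
  ],
)

```text
t: 9.15
tool_pos: [0.5641, 0.1377, 0.0595]
tcp_rot: [-0.0, -0.014, 1.0, -0.0]
ft_force: [-0.5, 0.4, -2.0]
finger_gap: 0.0644
grip_force: 12.0
```

Call:
play_rows(
  series=[
    [[0,0,0],[0,0,0.001],0.055],
    [[0,0,0],[0,0,0],0.055],
  ],
)

```text
t: 9.4
tool_pos: [0.5641, 0.1378, 0.0585]
tcp_rot: [-0.0, -0.014, 1.0, -0.0]
ft_force: [0.3, 0.2, -2.1]
finger_gap: 0.0643
grip_force: 12.0
```

Call:
play_rows(
  series=[
    [[0,0,0],[0,0,0.001],0.055],
    [[0,0,0],[0,0,0],0.055],
  ],
)

```text
t: 9.65
tool_pos: [0.5643, 0.1376, 0.0581]
tcp_rot: [0.0, -0.014, 1.0, -0.0]
ft_force: [-0.7, -1.7, 3.7]
finger_gap: 0.064
grip_force: 12.0
```

Run:
```python
from h import *
im=get_image('scene');cv2.imwrite('pics/s2.png',cv2.resize(cv2.cvtColor(im['img'],cv2.COLOR_RGB2BGR)[110:260,260:460],None,fx=4,fy=4,interpolation=cv2.INTER_CUBIC))
print(get_state()['ft_force'])
```

```text
[-1.5239808  -0.8650297   5.28595357]
```

View pics/s2.png

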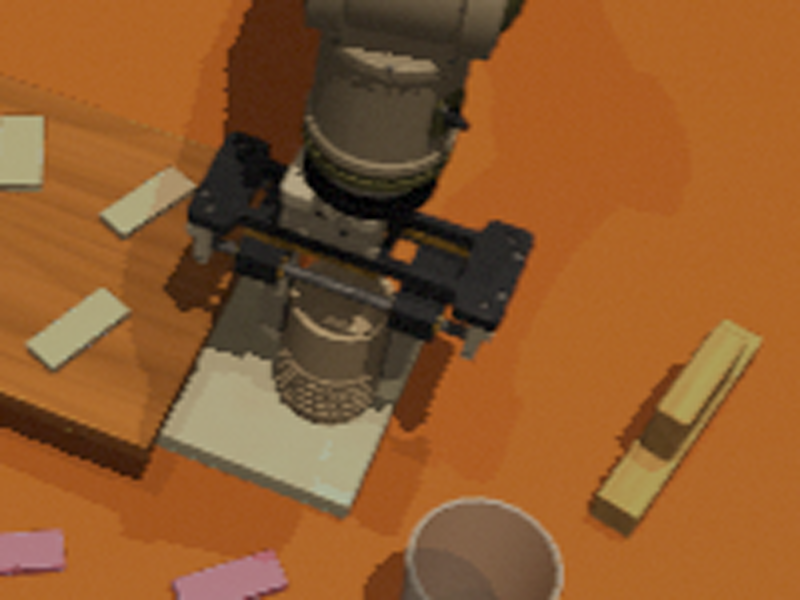

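Call:
play_rows(
  series=[
    [[0,0,0],[0,0,0],0.093],
    [[0,0,0],[0,0,0],0.093],
    [[0,0,0],[0,0,0],0.093],
    [[0,0,0],[0,0,-0.01],0.093],
    [[0,0,0],[0,0,-0.03],0.093],
    [[0,0,0],[0,0,-0.05],0.093],
    [[0,0,0],[0,0,-0.052],0.093],
    [[0,0,0],[0.0128,0.042,0],0.093],
    [[0,0,0],[0.0128,0.042,0],0.093],
    [[0,0,0],[0.0128,0.042,0],0.093],
    [[0,0,0],[0.0128,0.042,0],0.093],
    [[0,0,0],[0.0128,0.042,0],0.093],
    [[0,0,6.2],[0,0,0],0.093],
    [[0,0,6.3],[0,0,0],0.093],
    [[0,0,0],[0,0,0],0.093],
  ],
)

```text
t: 11.58
tool_pos: [0.4943, 0.3461, 0.2001]
tcp_rot: [0.0, 0.095, 0.995, 0.0]
ft_force: [-0.4, -0.7, -0.5]
finger_gap: 0.0926
grip_force: 0.0
```

Run:
```python
from h import *
np.set_printoptions(precision=4,suppress=True)
im=get_image('wrist');print(get_state()['tool_pos'])
a=cv2.resize(cv2.cvtColor(im['img'],cv2.COLOR_RGB2BGR),(800,600),interpolation=cv2.INTER_CUBIC);cv2.imwrite('pics/w2.png',a)
for l,z in dict(scraper=0,beaker=.018).items():
  for d in tip_of('wrist',l)[:2]: print(l,d,onz(im,d['pixel'],z,True)[:2])
```

```text
[0.4944 0.346  0.2001]
scraper {'pixel': [260.4, 167.7], 'confidence': 0.94} [0.4864 0.3451]
scraper {'pixel': [127.9, 256.0], 'confidence': 0.21} [0.5764 0.1272]
beaker {'pixel': [123.8, 256.1], 'confidence': 0.8} [0.5682 0.1318]
```

View pics/w2.png

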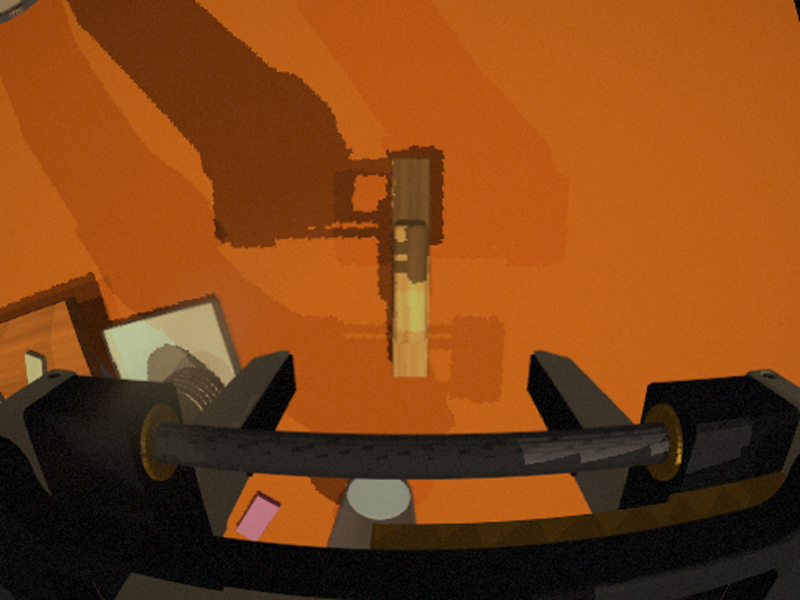

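The beaker is standing on the bat, and the scraper is lined up with the tool. The foot corners are at about (392,158), (429,158), (393,377) and (428,377). The beaker shows at (190,385).

Run:
```python
from h import *
np.set_printoptions(precision=4,suppress=True)
im=get_image('wrist');s=get_state();Rt=rot(s['tcp_rot']);t=np.array(s['tool_pos'])
P=[(392,158),(429,158),(428,377),(393,377)]
Q=[onz(im,(p[0]*.64,p[1]*.64),.026,True) for p in P]
for q in Q: print(q[:2],Rt.T@(q-t))
print(np.mean(Q,0),Rt.T@(np.mean(Q,0)-t))
for p in [(393,222),(428,222)]: q=onz(im,(p[0]*.64,p[1]*.64),.072,True);print(Rt.T@(q-t))
print(Rt)
```

```text
[0.4046 0.3497] [ 0.0891 -0.0131  0.1738]
[0.4096 0.3759] [0.0891 0.0136 0.1739]
[0.5763 0.345 ] [-0.0804  0.0146  0.1739]
[0.5711 0.3175] [-0.0804 -0.0134  0.1739]
[0.4904 0.3471 0.026 ] [0.0043 0.0004 0.1739]
[ 0.0461 -0.0107  0.1279]
[0.0462 0.0114 0.1279]
[[-0.9821  0.1882  0.0001]
 [ 0.1882  0.9821  0.0002]
 [-0.0001  0.0002 -1.    ]]
```

Call:
play_rows(
  series=[
    [[0,0,0],[0.0045,0,0.03],0.093],
    [[0,0,0],[0,0,0.04],0.093],
    [[0,0,0],[0,0,0.04],0.093],
    [[0,0,0],[0,0,0.03],0.093],
    [[0,0,0],[0,0,0.02],0.093],
    [[0,0,0],[0,0,0.008],0.06],
    [[0,0,0],[0,0,0],0.03],
    [[0,0,0],[0,0,0],0.01],
    [[0,0,0],[0,0,0],0.01],
    [[0,0,0],[0,0,0],0.01],
    [[0,0,0],[0,0,0],0.01],
    [[0,0,0],[0,0,0],0.01],
    [[0,0,0],[0,0,0],0.01],
  ],
  squeeze=40,
)

```text
t: 13.4
tool_pos: [0.49, 0.3467, 0.0316]
tcp_rot: [-0.0, 0.095, 0.995, -0.0]
ft_force: [-0.7, -0.6, 1.3]
finger_gap: 0.0219
grip_force: 40.0
```

Call:
play_rows(
  series=[
    [[0,0,0],[0,0,-0.01],0.01],
    [[0,0,0],[0,0,-0.03],0.01],
    [[0,0,0],[0,0,-0.05],0.01],
    [[0,0,0],[0,0,-0.05],0.01],
    [[0,0,-6.2],[0,0,-0.03],0.01],
    [[0,0,-6.2],[0,0,0],0.01],
    [[0,0,0],[-0.0072,-0.0306,0],0.01],
    [[0,0,0],[-0.009,-0.0382,0],0.01],
    [[0,0,0],[-0.009,-0.0382,0],0.01],
    [[0,0,0],[-0.009,-0.0382,0],0.01],
    [[0,0,0],[-0.009,-0.0382,0],0.01],
    [[0,0,0],[-0.009,-0.0382,0],0.01],
    [[0,0,0],[-0.009,-0.0382,0],0.01],
    [[0,0,0],[-0.0076,-0.0321,0],0.01],
    [[0,0,0],[-0.0035,-0.0137,0],0.01],
    [[0,0,0],[0,0,0],0.01],
  ],
)

```text
t: 15.4
tool_pos: [0.5701, 0.0428, 0.2018]
tcp_rot: [-0.0, -0.012, 1.0, 0.0]
ft_force: [0.6, -0.1, -3.7]
finger_gap: 0.0217
grip_force: 40.0
```

Run:
```python
from h import *
np.set_printoptions(precision=4,suppress=True)
s=get_state();print(s['tool_pos'],rot(s['tcp_rot']),s['ft_force'],s['moment'])
im=get_image('wrist');save(im,'w3.png')
a=cv2.resize(cv2.cvtColor(im['img'],cv2.COLOR_RGB2BGR)[60:300,100:420],(800,600),interpolation=cv2.INTER_CUBIC);cv2.imwrite('pics/w3c.png',a)
```

```text
[0.5701 0.0428 0.2018] [[-0.9997 -0.0241 -0.    ]
 [-0.0241  0.9997  0.0001]
 [ 0.      0.0001 -1.    ]] [ 0.6342 -0.1183 -3.6872] [ 0.0581 -0.0689  0.0002]
```

View pics/w3c.png

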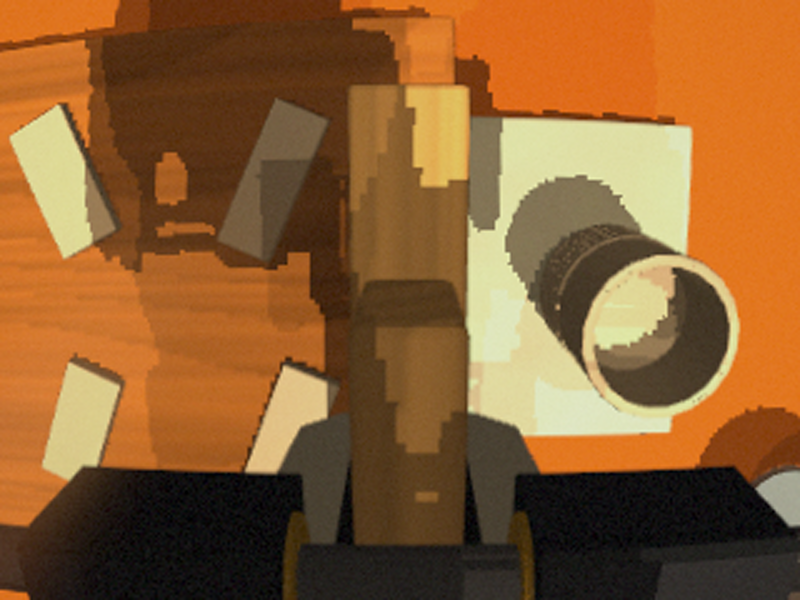

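The held block (column 410) runs parallel to the board's edge. It sits clear of all four offcuts, and the beaker is upright on the bat. Next I'll lower it and feel for the board.

Call:
play_rows(
  series=[
    [[0,0,0],[0,0,0.02],0.01],
    [[0,0,0],[0,0,0.03],0.01],
    [[0,0,0],[0,0,0.03],0.01],
    [[0,0,0],[0,0,0.015],0.01],
    [[0,0,0],[0,0,0.007],0.01],
    [[0,0,0],[0,0,0],0.01],
    [[0,0,0],[0,0,0],0.01],
  ],
)

```text
t: 16.32
tool_pos: [0.5707, 0.0432, 0.1005]
tcp_rot: [0.001, -0.013, 1.0, 0.0]
ft_force: [0.2, -0.1, -2.6]
finger_gap: 0.0218
grip_force: 40.0
```

Call:
play_rows(
  series=[
    [[0,0,0],[0,0,0.0015],0.01],
    [[0,0,0],[0,0,0.0015],0.01],
    [[0,0,0],[0,0,0],0.01],
  ],
)

```text
t: 16.7
tool_pos: [0.5701, 0.0431, 0.0967]
tcp_rot: [0.0, -0.013, 1.0, 0.0]
ft_force: [-1.2, -0.5, -1.8]
finger_gap: 0.0217
grip_force: 40.0
```

Call:
play_rows(
  series=[
    [[0,0,0],[0,0,0.0015],0.01],
    [[0,0,0],[0,0,0],0.01],
  ],
)

```text
t: 16.95
tool_pos: [0.5701, 0.0431, 0.095]
tcp_rot: [-0.0, -0.013, 1.0, -0.0]
ft_force: [0.3, -0.8, -3.4]
finger_gap: 0.0217
grip_force: 40.0
```

Call:
play_rows(
  series=[
    [[0,0,0],[0,0,0.0012],0.01],
    [[0,0,0],[0,0,0],0.01],
  ],
)

```text
t: 17.2
tool_pos: [0.5701, 0.0431, 0.0938]
tcp_rot: [-0.0, -0.013, 1.0, -0.0]
ft_force: [0.5, 0.2, -2.0]
finger_gap: 0.0216
grip_force: 40.0
```

Call:
play_rows(
  series=[
    [[0,0,0],[0,0,0.001],0.01],
    [[0,0,0],[0,0,0],0.01],
  ],
)

```text
t: 17.45
tool_pos: [0.5701, 0.0431, 0.0929]
tcp_rot: [-0.0, -0.013, 1.0, -0.0]
ft_force: [0.6, -0.6, -3.2]
finger_gap: 0.022
grip_force: 40.0
```

Call:
play_rows(
  series=[
    [[0,0,0],[0,0,0.001],0.01],
    [[0,0,0],[0,0,0],0.01],
  ],
)

```text
t: 17.7
tool_pos: [0.5702, 0.0431, 0.0926]
tcp_rot: [0.0, -0.013, 1.0, 0.0]
ft_force: [-1.4, 0.4, 4.2]
finger_gap: 0.0218
grip_force: 40.0
```

Call:
play_rows(
  series=[
    [[0,0,0],[0,0,0.001],0.01],
    [[0,0,0],[0,0,0],0.01],
  ],
)

```text
t: 17.95
tool_pos: [0.5703, 0.0431, 0.0925]
tcp_rot: [0.0, -0.013, 1.0, 0.0]
ft_force: [-3.3, -0.0, 16.0]
finger_gap: 0.0216
grip_force: 40.0
```

Run:
```python
from h import *
np.set_printoptions(precision=3,suppress=True)
A=[]
for i in range(8):
    get_image('wrist');s=get_state();A.append(np.r_[s['ft_force'],s['moment']])
print(np.mean(A,0),np.std(A,0),s['tool_pos'],s['tcp_rot'])
```

```text
[-4.19  -0.219 16.257  0.161  1.149  0.005] [0.597 0.476 0.638 0.032 0.015 0.03 ] [0.57  0.043 0.092] [ 0.001 -0.013  1.     0.   ]
```

Call:
play_rows(
  series=[
    [[0,0,0],[0,0,-0.0007],0.01],
    [[0,0,0],[0,-0.004,0],0.01],
    [[0,0,0],[0,-0.005,0],0.01],
    [[0,0,0],[0,-0.005,0],0.01],
    [[0,0,0],[0,0,0],0.01],
  ],
)

```text
t: 18.98
tool_pos: [0.5713, 0.0296, 0.0924]
tcp_rot: [0.001, -0.013, 1.0, 0.0]
ft_force: [-0.1, 1.3, 6.3]
finger_gap: 0.022
grip_force: 40.0
```

```bash
cat > m.py <<'E'
from h import *
np.set_printoptions(precision=3,suppress=True)
A=[]
for i in range(3):
    get_image('wrist');s=get_state();A.append(np.r_[s['ft_force'],s['moment'],1000*np.array(s['tool_pos'])])
print(np.mean(A,0),s['tcp_rot'],s['t'])
E
python3 m.py
```

```text
[ -0.019   1.711   6.261   0.52    0.341  -0.038 571.311  29.582  92.423] [ 0.001 -0.013  1.     0.   ] 19.125
```

Call:
play_rows(
  series=[
    [[0,0,0],[0,-0.005,0],0.01],
    [[0,0,0],[0,-0.005,0],0.01],
    [[0,0,0],[0,-0.005,0],0.01],
    [[0,0,0],[0,-0.005,0],0.01],
    [[0,0,0],[0,0,0],0.01],
  ],
)

```text
t: 19.75
tool_pos: [0.5717, 0.0093, 0.0922]
tcp_rot: [0.001, -0.013, 1.0, 0.0]
ft_force: [0.3, 1.7, 6.2]
finger_gap: 0.022
grip_force: 40.0
```

```bash
python3 m.py
```

```text
[ -0.363   1.012   7.288   0.496   0.265  -0.048 571.651   9.294  92.237] [ 0.001 -0.013  1.     0.   ] 19.9
```

Call:
play_rows(
  series=[
    [[-0.5,0,0],[0,-0.004,0],0.01],
    [[0,0,0],[0,-0.005,0],0.01],
    [[0,0,0],[0,-0.005,0],0.01],
    [[0,0,0],[0,-0.005,0],0.01],
    [[0,0,0],[0,0,0],0.01],
  ],
)

```text
t: 20.52
tool_pos: [0.572, -0.01, 0.0919]
tcp_rot: [0.0, -0.013, 1.0, 0.004]
ft_force: [-0.4, 2.4, 6.2]
finger_gap: 0.0219
grip_force: 40.0
```

```bash
python3 m.py
```

```text
[  0.358   1.972   5.437   0.588   0.21   -0.043 572.019 -10.03   91.94 ] [ 0.    -0.013  1.     0.004] 20.675
```

Call:
play_rows(
  series=[
    [[-0.3,0,0],[0,-0.005,0.0001],0.01],
    [[0,0,0],[0,-0.005,0],0.01],
    [[0,0,0],[0,-0.005,0],0.01],
    [[0,0,0],[0,-0.005,0],0.01],
    [[0,0,0],[0,0,0],0.01],
  ],
)

```text
t: 21.3
tool_pos: [0.5727, -0.0296, 0.0918]
tcp_rot: [0.001, -0.013, 1.0, 0.007]
ft_force: [0.2, 2.6, 8.5]
finger_gap: 0.0217
grip_force: 40.0
```

```bash
python3 m.py
```

```text
[  0.06    3.476   8.115   0.714   0.238  -0.037 572.726 -29.623  91.776] [ 0.001 -0.013  1.     0.007] 21.45
```

Call:
play_rows(
  series=[
    [[0.2,0,0],[0,-0.005,-0.0001],0.01],
    [[0,0,0],[0,-0.005,0],0.01],
    [[0,0,0],[0,-0.005,0],0.01],
    [[0,0,0],[0,-0.005,0],0.01],
    [[0,0,0],[0,-0.005,0],0.01],
    [[0,0,0],[0,0,0],0.01],
  ],
)

```text
t: 22.2
tool_pos: [0.5732, -0.0547, 0.0915]
tcp_rot: [0.001, -0.013, 1.0, 0.005]
ft_force: [-0.3, 2.9, 6.6]
finger_gap: 0.0217
grip_force: 40.0
```

```bash
python3 m.py
python3 - <<'E'
from h import *
im=get_image('scene')
cv2.imwrite('pics/s3.png',cv2.resize(cv2.cvtColor(im['img'],cv2.COLOR_RGB2BGR)[110:260,160:360],None,fx=4,fy=4,interpolation=cv2.INTER_CUBIC))
E
```

```text
[  0.664   3.212   7.005   0.693   0.244  -0.036 573.25  -54.697  91.506] [ 0.001 -0.013  1.     0.005] 22.35
```

View pics/s3.png

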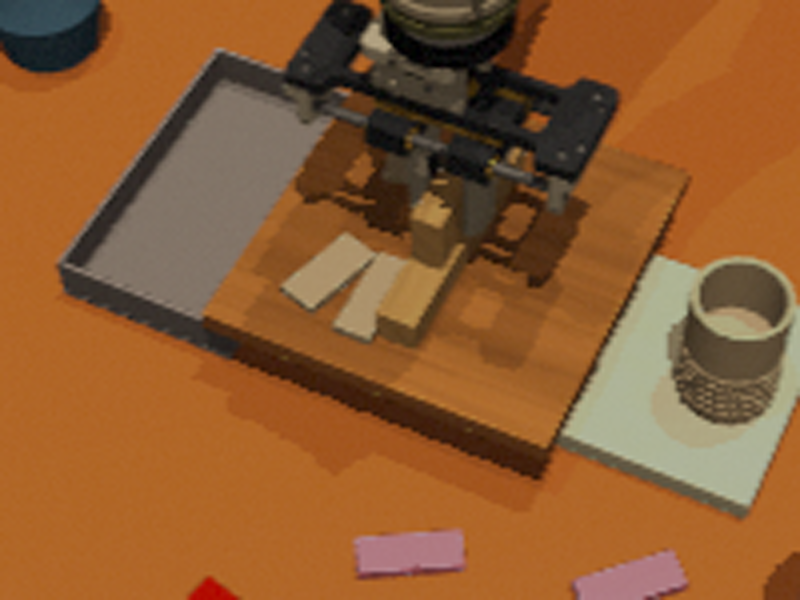

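The offcuts are piling up ahead of the block as they should, at crop (330,270) and (365,295). The beaker is standing on the bat at crop (730,340).

Call:
play_rows(
  series=[
    [[0,0,0],[0,-0.005,0],0.01],
    [[0,0,0],[0,-0.005,0],0.01],
    [[0,0,0],[0,-0.005,0],0.01],
    [[0,0,0],[0,-0.005,0],0.01],
    [[0,0,0],[0,-0.005,0],0.01],
    [[0,0,0],[0,-0.005,0],0.01],
    [[0,0,0],[0,0,0],0.01],
  ],
)

```text
t: 23.28
tool_pos: [0.574, -0.0846, 0.0912]
tcp_rot: [0.001, -0.013, 1.0, 0.005]
ft_force: [0.3, 4.3, 7.6]
finger_gap: 0.0219
grip_force: 40.0
```

```bash
python3 m.py
```

```text
[ -0.046   3.065   7.167   0.764   0.219  -0.042 574.008 -84.579  91.208] [ 0.001 -0.013  1.     0.005] 23.425
```

Force is steady, so the 0.6° slope is right. I'll continue.

Call:
play_rows(
  series=[
    [[0,0,0],[0,-0.005,0],0.01],
    [[0,0,0],[0,-0.005,0],0.01],
    [[0,0,0],[0,-0.005,0],0.01],
    [[0,0,0],[0,-0.005,0],0.01],
    [[0,0,0],[0,-0.005,0],0.01],
    [[0,0,0],[0,-0.005,0],0.01],
    [[0,0,0],[0,0,0],0.01],
  ],
)

```text
t: 24.3
tool_pos: [0.5747, -0.1145, 0.0909]
tcp_rot: [0.0, -0.013, 1.0, 0.005]
ft_force: [0.1, 4.1, 7.8]
finger_gap: 0.0215
grip_force: 40.0
```

Call:
play_rows(
  series=[
    [[0,0,0],[0,-0.005,0],0.01],
    [[0,0,0],[0,-0.005,0],0.01],
    [[0,0,0],[0,-0.005,0],0.01],
    [[0,0,0],[0,-0.005,0],0.01],
    [[0,0,0],[0,-0.005,0],0.01],
    [[0,0,0],[0,-0.005,0],0.01],
    [[0,0,0],[0,0,0],0.01],
  ],
)

```text
t: 25.18
tool_pos: [0.5755, -0.1446, 0.0906]
tcp_rot: [0.0, -0.013, 1.0, 0.005]
ft_force: [0.3, 3.6, 7.5]
finger_gap: 0.0216
grip_force: 40.0
```

```bash
python3 m.py
python3 - <<'E'
from h import *
im=get_image('scene')
cv2.imwrite('pics/s4.png',cv2.resize(cv2.cvtColor(im['img'],cv2.COLOR_RGB2BGR)[110:260,160:360],None,fx=4,fy=4,interpolation=cv2.INTER_CUBIC))
E
```

```text
[   0.084    2.967    7.691    0.83     0.183   -0.009  575.473 -144.55
   90.601] [ 0.001 -0.013  1.     0.005] 25.325
```

View pics/s4.png

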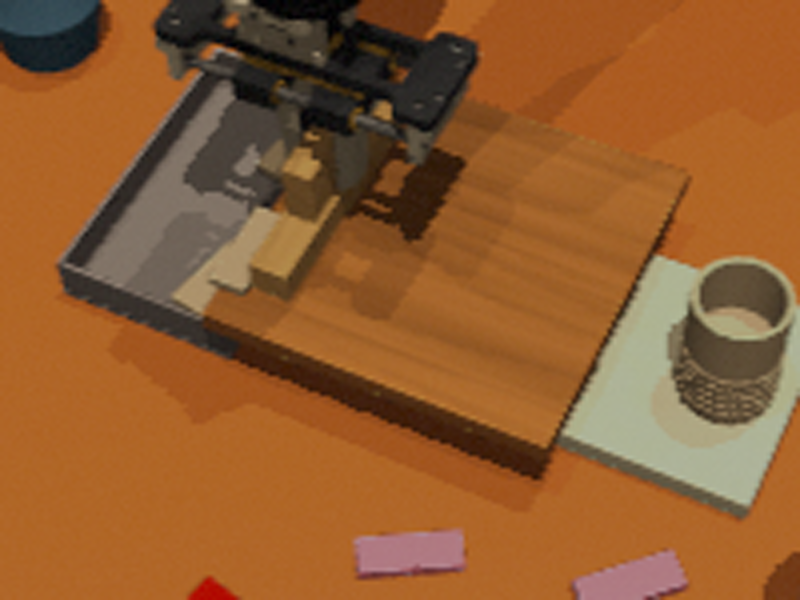

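The first offcuts have dropped into the tray, and the next is tipping at the edge at crop (245,260). I'll go over the edge by half the block's width.

Call:
play_rows(
  series=[
    [[0,0,0],[0,-0.005,0],0.01],
    [[0,0,0],[0,-0.005,0],0.01],
    [[0,0,0],[0,-0.005,0],0.01],
    [[0,0,0],[0,-0.005,0],0.01],
    [[0,0,0],[0,-0.005,0],0.01],
    [[0,0,0],[0,-0.005,0],0.01],
    [[0,0,0],[0,-0.003,0],0.01],
    [[0,0,0],[0,0,0],0.01],
    [[0,0,0],[0,0,0],0.01],
  ],
)

```text
t: 26.5
tool_pos: [0.5762, -0.1772, 0.0903]
tcp_rot: [0.0, -0.013, 1.0, 0.006]
ft_force: [0.5, 4.1, 7.6]
finger_gap: 0.022
grip_force: 40.0
```

```bash
python3 m.py
python3 - <<'E'
from h import *
A=[]
for c in ['scene','side']:
    im=get_image(c);j=[(d['pixel'],round(d['confidence'],2),np.round(onz(im,d['pixel'],.01)[:2],3)) for d in tip_of(c,'chip0')[:8]];print(c,*j,sep='\n')
    e=(0,0) if c=='side' else (0,0)
    k=dict(scene=(110,150),side=(130,200))[c]
    A.append(cv2.resize(cv2.cvtColor(im['img'],cv2.COLOR_RGB2BGR)[k[0]:k[0]+150,k[1]:k[1]+200],None,fx=2,fy=2,interpolation=cv2.INTER_CUBIC))
cv2.imwrite('pics/s5.png',np.hstack(A))
E
```

```text
[   0.142    4.384    7.584    1.159    0.231   -0.075  576.225 -177.216
   90.255] [ 0.    -0.013  1.     0.006] 26.65
scene
([261.4, 249.4], 0.82, array([0.765, 0.011]))
([317.3, 254.4], 0.75, array([0.715, 0.137]))
([214.8, 267.5], 0.5, array([ 0.858, -0.066]))
([216.5, 180.4], 0.45, array([ 0.632, -0.195]))
side
([211.9, 189.6], 0.7, array([ 0.842, -0.054]))
([218.4, 213.2], 0.61, array([0.75 , 0.012]))
([312.9, 210.1], 0.48, array([ 0.505, -0.206]))
([201.6, 245.7], 0.43, array([0.701, 0.148]))
```

View pics/s5.png

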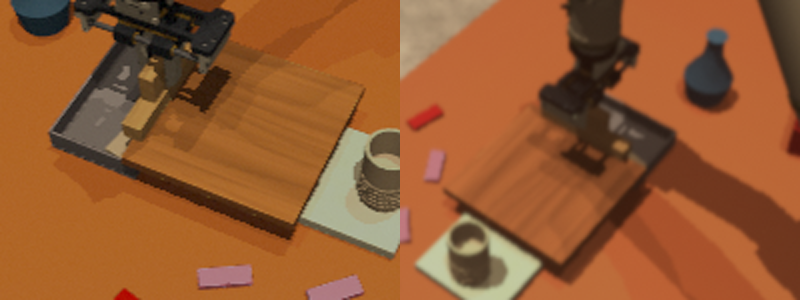

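Call:
play_rows(
  series=[
    [[0,0,0],[0,0,-0.01],0.01],
    [[0.6,0,0],[0,0,-0.03],0.01],
    [[0,0,0],[0,0,-0.04],0.01],
    [[0,0,0],[0,0,-0.03],0.01],
    [[0,0,0],[0,0.02,0],0.01],
    [[0,0,0],[0,0.04,0],0.01],
    [[0,0,0],[0,0.04,0],0.01],
    [[0,0,0],[0,0.03,0],0.01],
    [[0,0,0],[0,0.01,0],0.01],
    [[0,0,0],[0,0,0],0.01],
  ],
)

```text
t: 28.1
tool_pos: [0.5717, -0.0377, 0.1988]
tcp_rot: [-0.001, -0.013, 1.0, -0.0]
ft_force: [0.3, -0.2, -2.2]
finger_gap: 0.0217
grip_force: 40.0
```

```bash
python3 m.py
python3 - <<'E'
from h import *
im=get_image('wrist')
for d in tip_of('wrist','chip0')[:8]: print(np.round(d['pixel']),round(d['confidence'],2),np.round(onz(im,d['pixel'],.008,True)[:2],3))
j=get_image('scene')
a=cv2.resize(cv2.cvtColor(im['img'],cv2.COLOR_RGB2BGR)[40:300,50:310],(500,500),interpolation=cv2.INTER_CUBIC)
b=cv2.resize(cv2.cvtColor(j['img'],cv2.COLOR_RGB2BGR)[110:260,150:240],(300,500),interpolation=cv2.INTER_CUBIC)
cv2.imwrite('pics/w6.png',np.hstack([a,b]))
E
```

```text
[ -0.297   0.039  -3.048   0.001   0.027   0.041 571.952 -39.337 199.247] [-0.    -0.012  1.    -0.   ] 28.25
[138. 218.] 0.73 [ 0.634 -0.207]
[131. 123.] 0.66 [ 0.507 -0.209]
[292. 300.] 0.42 [0.754 0.008]
[144. 141.] 0.39 [ 0.53  -0.192]
```

View pics/w6.png

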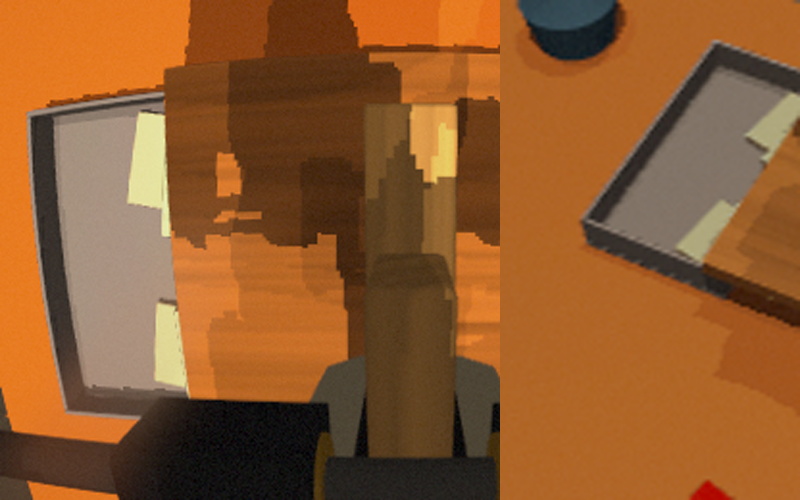

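The board is clear, and pale offcuts show in the tray at crop (148,160) and (170,345). The rest lie against the board side. I'll return the scraper now.

Call:
play_rows(
  series=[
    [[0,0,0],[0.0037,0.0194,0],0.01],
    [[0,0,0],[0.0073,0.0388,0],0.01],
    [[0,0,0],[0.0073,0.0388,0],0.01],
    [[0,0,0],[0.0073,0.0388,0],0.01],
    [[0,0,0],[0.0073,0.0388,0],0.01],
    [[0,0,0],[0.0073,0.0388,0],0.01],
    [[0,0,0],[0.0073,0.0388,0],0.01],
    [[0,0,0],[0.0073,0.0388,0],0.01],
    [[0,0,0],[0.0073,0.0388,0],0.01],
    [[0,0,0],[0.0073,0.0388,0],0.01],
    [[0,0,0],[0.0036,0.0194,0],0.01],
    [[0,0,6.2],[0,0,0],0.01],
    [[0,0,6.1],[0,0,0],0.01],
    [[0,0,0],[0,0,0.03],0.01],
    [[0,0,0],[0,0,0.04],0.01],
    [[0,0,0],[0,0,0.04],0.01],
    [[0,0,0],[0,0,0],0.01],
  ],
)

```text
t: 30.52
tool_pos: [0.4878, 0.3463, 0.0874]
tcp_rot: [-0.002, 0.095, 0.996, -0.002]
ft_force: [0.3, 0.7, -2.7]
finger_gap: 0.0215
grip_force: 40.0
```

```bash
python3 m.py
```

```text
[  0.149   0.449  -2.51    0.039  -0.03    0.005 489.549 347.529  90.236] [0.001 0.095 0.996 0.   ] 30.675
```

Down 0.0586 to the original height; I'll leave the last part for probing.

Call:
play_rows(
  series=[
    [[0,0,0],[0,0,0.02],0.01],
    [[0,0,0],[0,0,0.02],0.01],
    [[0,0,0],[0,0,0.01],0.01],
    [[0,0,0],[0,0,0.005],0.01],
    [[0,0,0],[0,0,0.002],0.01],
    [[0,0,0],[0,0,0],0.01],
    [[0,0,0],[0,0,0],0.01],
  ],
)

```text
t: 31.55
tool_pos: [0.4895, 0.3479, 0.0331]
tcp_rot: [0.0, 0.094, 0.996, 0.0]
ft_force: [-0.3, 0.9, -2.9]
finger_gap: 0.0218
grip_force: 40.0
```

Call:
play_rows(
  series=[
    [[0,0,0],[0,0,0.001],0.01],
    [[0,0,0],[0,0,0],0.01],
  ],
)

```text
t: 31.8
tool_pos: [0.4894, 0.3478, 0.0317]
tcp_rot: [0.0, 0.094, 0.996, 0.0]
ft_force: [-0.8, -0.2, -2.4]
finger_gap: 0.022
grip_force: 40.0
```

Call:
play_rows(
  series=[
    [[0,0,0],[0,0,0.0007],0.01],
    [[0,0,0],[0,0,0],0.01],
  ],
)

```text
t: 32.05
tool_pos: [0.4894, 0.3477, 0.0316]
tcp_rot: [0.0, 0.095, 0.996, 0.0]
ft_force: [-1.6, -1.1, 5.5]
finger_gap: 0.0217
grip_force: 40.0
```

Call:
play_rows(
  series=[
    [[0,0,0],[0,0,-0.0003],0.01],
    [[0,0,0],[0,0,0],0.05],
    [[0,0,0],[0,0,0],0.07],
    [[0,0,0],[0,0,0],0.07],
    [[0,0,0],[0,0,0],0.07],
    [[0,0,0],[0,0,-0.02],0.07],
    [[0,0,0],[0,0,-0.04],0.07],
    [[0,0,0],[0,0,-0.05],0.07],
    [[0,0,0],[0,0,-0.05],0.07],
    [[0,0,0],[0,0,0],0.07],
    [[0,0,0],[0,0,0],0.07],
  ],
)

```text
t: 33.42
tool_pos: [0.4889, 0.3476, 0.1909]
tcp_rot: [-0.0, 0.094, 0.996, -0.0]
ft_force: [0.1, 0.8, -0.0]
finger_gap: 0.0701
grip_force: 0.0
```

Run:
```python
from h import *
np.set_printoptions(precision=3,suppress=True)
for c in ['scene','side','wrist']:
    im=get_image(c)
    for l,z in dict(scraper=0,beaker=.018,chip0=.008,cup=0,vase=0).items():
        for d in tip_of(c,l)[:(7 if l=='chip0' else 1)]: print(c,l,np.round(d['pixel']),round(d['confidence'],2),onz(im,d['pixel'],z,c=='wrist')[:2])
```

```text
scene scraper [430. 220.] 0.64 [0.489 0.351]
scene beaker [338. 202.] 0.65 [0.554 0.125]
scene chip0 [234. 143.] 0.68 [ 0.493 -0.219]
scene chip0 [240. 151.] 0.57 [ 0.512 -0.189]
scene chip0 [261. 250.] 0.57 [0.766 0.01 ]
scene chip0 [216. 266.] 0.57 [ 0.852 -0.065]
scene chip0 [319. 254.] 0.53 [0.712 0.14 ]
scene chip0 [212. 179.] 0.45 [ 0.633 -0.209]
scene cup [372. 277.] 0.81 [0.708 0.275]
scene vase [172. 120.] 0.81 [ 0.49  -0.436]
side scraper [208. 331.] 0.78 [0.485 0.349]
side beaker [239. 266.] 0.64 [0.554 0.132]
side chip0 [283. 196.] 0.41 [ 0.628 -0.194]
side chip0 [313. 210.] 0.36 [ 0.506 -0.211]
side cup [172. 271.] 0.85 [0.711 0.273]
side vase [353. 181.] 0.42 [ 0.473 -0.417]
wrist scraper [263. 174.] 0.76 [0.489 0.349]
wrist chip0 [163. 335.] 0.59 [0.712 0.143]
wrist cup [240. 323.] 0.93 [0.706 0.273]
```

Only three offcuts are visible in the tray because the board hides part of it. There is time for a look from above.

Call:
play_rows(
  series=[
    [[0,0,0],[0,0,-0.05],0.07],
    [[0,0,0],[0,0,-0.05],0.07],
    [[0,0,0],[0,0,-0.05],0.07],
    [[0,0,0],[-0.0148,-0.0447,0],0.07],
    [[0,0,0],[-0.0148,-0.0447,0],0.07],
    [[0,0,0],[-0.0148,-0.0447,0],0.07],
    [[0,0,0],[-0.0148,-0.0447,0],0.07],
    [[0,0,0],[-0.0148,-0.0447,0],0.07],
    [[0,0,0],[-0.0148,-0.0447,0],0.07],
    [[0,0,0],[-0.0148,-0.0447,0],0.07],
    [[0,0,0],[-0.0148,-0.0447,0],0.07],
    [[0,0,0],[-0.0148,-0.0447,0],0.07],
    [[0,0,0],[-0.0148,-0.0447,0],0.07],
    [[0,0,0],[-0.0148,-0.0447,0],0.07],
    [[0,0,0],[-0.0148,-0.0447,0],0.07],
    [[0,0,0],[-0.0148,-0.0447,0],0.07],
    [[0,0,0],[0,0,0],0.07],
  ],
)

```text
t: 36.45
tool_pos: [0.5682, -0.2633, 0.3412]
tcp_rot: [-0.0, 0.097, 0.995, -0.001]
ft_force: [0.1, -0.6, -0.0]
finger_gap: 0.0703
grip_force: 0.0
```

Run:
```python
from h import *
np.set_printoptions(precision=3,suppress=True)
im=get_image('wrist')
for d in tip_of('wrist','chip0')[:8]: print(np.round(d['pixel']),round(d['confidence'],2),onz(im,d['pixel'],.008,True)[:2])
# pale-colour blobs on a rectified map of the tray area at z=.012
xs=np.arange(.44,.70,.004);ys=np.arange(-.31,-.15,.004)
g=np.array([[proj(im,(x,y,.012),True) for y in ys] for x in xs]).astype(np.float32)
r=cv2.remap(im['img'],g,None,cv2.INTER_LINEAR)
hsv=cv2.cvtColor(r,cv2.COLOR_RGB2HSV)
m=((hsv[...,0]>18)&(hsv[...,0]<45)&(hsv[...,2]>110)&(hsv[...,1]>40)).astype(np.uint8)
for i,row in enumerate(m): print('%.3f'%xs[i],''.join('#' if v else '.' for v in row))
save(im,'w7.png')
```

```text
[304. 130.] 0.96 [ 0.532 -0.186]
[303. 190.] 0.78 [ 0.636 -0.205]
[317. 190.] 0.74 [ 0.64  -0.181]
[463. 194.] 0.74 [0.708 0.128]
[413. 227.] 0.62 [0.752 0.003]
[288. 116.] 0.61 [ 0.506 -0.208]
[468. 126.] 0.41 [0.569 0.149]
0.440 ........................................
0.444 ........................................
0.448 ........................................
0.452 ........................................
0.456 ........................................
0.460 ........................................
0.464 ........................................
0.468 ........................................
0.472 ........................................
0.476 .......................###..............
0.480 .......................##...............
0.484 ......................##................
0.488 ......................#.................
0.492 ........................................
0.496 ........................................
0.500 ........................................
0.504 ........................................
0.508 ........................................
0.512 .......................
[... 1479 characters left out ...]
0 .......................######.###.......
0.644 .......................##########.......
0.648 .......................##########.......
0.652 ......................#######.###.......
0.656 ......................###########.......
0.660 .......................######.###.......
0.664 ..........................###.###.......
0.668 ..............................###.......
0.672 ..............................###.......
0.676 ........................................
0.680 ........................................
0.684 ........................................
0.688 ........................................
0.692 ........................................
0.696 ........................................
```

All four offcuts are in the tray, at (0.532,-0.186), (0.506,-0.208), (0.636,-0.205) and (0.640,-0.181). The beaker is on the bat and the scraper is back where it stood.

```bash
python3 -c "
from bench import *
print(finish_job())"
```

```text
the job is handed in; nothing more can be done
None
```

The job is handed in at about 36.5 s: the beaker stands on the bat, all four offcuts are in the tray, and the scraper is back upright within about 1 mm of where it stood; the cup and vase were not touched.

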